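# Cover the food warmer and set its thermostat ring, timer untouched

### The job

Keep the rice balls in the countertop warmer hot: set the lid that lies on the counter into the pan, flat and fully home, without dropping it, and turn the temperature ring (the outer of the two concentric knobs) clockwise until its white pointer lines up with the one long, broad stroke of the dial. The cook has already set the timer, the inner knob, so leave it exactly where it is, and do not shift the oil and vinegar bottles or the ramekin beside the work.

Things in the scene. Friction and masses are not known exactly. Their poses are not given: they have to be found in the camera images.
- warmer: Countertop food warmer, a fixed stainless box 330 (x) x 360 (y) x 150 mm high, on the left or right half of the work area, turned up to 0.25 rad. Origin: centre of its underside; x points from its front (the robot's side) to its back, z up. Its flat top at 150 mm has the control deck in front, the open pan behind. A pilot lamp and a rocker switch, under 5 mm high, lie 120 mm to -y of the knobs.
- pan_seat (a point): Centre of the pan's mouth, on the top face of its flange, 152 mm above the counter; axes as the warmer's. The mouth is 150 mm (x) by 300 mm (y); the flange around it is about 12 mm wide and stands 2 mm above the deck. The lid is home when lid_handle is 35 mm straight above this point, y axes parallel (either way round).
- lid_handle (a point): Centre of the grip of the lid's handle: a black bar along the lid's y axis in the middle of the lid, 122 mm long, 15 mm wide (x), 12 mm high, on two posts 52 mm either side of this point. The bar's underside is 26 mm above the lid's sheet. At the start the lid lies on the counter, handle up, with this point 43 mm above the counter.
- lid_centre (a point): Centre of the top face of the lid's sheet, 32 mm under lid_handle. The lid is loose, 0.3 to 0.6 kg: a steel sheet 170 (x) x 320 (y) x 3 mm; below it a pressed-down centre 143 x 293 mm, 8 mm deep (its last 4 mm stepped in to 135 x 285 mm), which drops into the pan's mouth with 3.5 mm to spare on each side.
- dial_centre (a point): Common vertical axis of the two concentric knobs, at deck level; axes as the warmer's. The dial is a white disc 112 mm across, with a black dot (off) and nine black strokes, 30 degrees apart; the stroke for holding is the only long broad one (18 x 4 mm; the others 7 x 2 mm). The deck's front edge is 70 mm in front of this axis, the seated lid's edge 80 mm behind it.
- ring_grip (a point): Centre of the temperature ring, 12 mm above the deck. The ring is the outer knob: black, round, with a finely ribbed rim, 59 mm across, its rim from 3 to 20 mm above the deck; a white pointer line on its top and down its rim. It is gripped by the rim, either side of the inner knob. Friction about 0.08 N m, no spring: it stays where it is left.
- ring_pointer (a point): Outer end of the white pointer line on the top of the temperature ring, 26.5 mm from the axis.
- hold_mark (a point): Middle of the long broad stroke on the dial, on the deck, 42.5 mm from the axis.
- thermostat (a joint): Angle of the temperature ring in rad, 0 (off) to 4.71, growing clockwise as seen from above. The pointer stands at the long broad stroke at 2.094. It starts somewhere from 0.3 to 1.3.
- timer (a joint): Angle of the timer in rad, 0 to 4.71, growing clockwise from above. The timer is the inner knob: an aluminium drum 30 mm across (33 mm at its foot) on the same axis, from 22 to 43 mm above the deck, topped by a black bar grip 29 x 7 mm, up to 49 mm above the deck. It turns very easily (0.02 N m) and apart from the ring.
- timer_pointer (a point): Outer end of the white line on the timer's bar, 14.5 mm from the axis, 48 mm above the deck.
- oil: Bystander: loose green glass oil bottle, 66 mm across, 235 mm tall, upright on the counter at the left of the work. Origin: centre of its underside.
- vinegar: Bystander: loose dark glass vinegar bottle, 60 mm across, 215 mm tall, upright on the counter near the oil bottle. Origin: centre of its underside.
- ramekin: Bystander: loose metal ramekin, 72 mm across, 34 mm high, at the right of the work. Origin: centre of its underside.

How it is judged:
By the outcome, as a careful person would: the job done as asked, in the order asked, and still so for the second after the job is handed in, with the robot touching nothing.
It also fails if it takes over 67 s, if anything falls off the work surface, if the arm or the gripper's body presses on something with over 40 N, if the wrist force passes 120 N, or if a joint passes its speed limit or range.

### The arm

A 6-joint arm with a two-finger parallel gripper is mounted at the origin on the work surface. World frame = base frame: x ahead of the robot, y to its left, z up, the work surface at z = 0. Lengths are in m, angles in rad, forces in N, time in s.
With the tool pointing down it reaches from about 0.25 to 0.725 m from the base axis. Payload 9.7 kg.
Tool frame: the origin (TCP) lies on the front face of the gripper's body, between the roots of the fingers; the fingertips stand manip.tip_reach ahead of it and the grasp point (between the pads) lies 54 mm ahead of it (manip.tip_reach is the distance from the TCP to the fingertips, in m); z points along the fingers, y is the direction in which the jaws open and shut (so a half turn about z gives the same grasp; the last joint's range is limited). The gripper opens to 85 mm and grips with 20 to 120 N. Pads are 22 mm wide; open, the fingers measure 114 mm over their backs; the gripper's body (76 mm by 85 mm) begins 54 mm behind the grasp point. The pads swing forward as they close: fully open they stand 13 mm farther back than shut.
Start: joints at [1.274, 0.087, 0.176, 1.66, 0, 1.571], TCP at [0.161, 0.526, 0.304] pointing down, gripper open.
Joint ranges: [-3.13, 3.13], [-0.85, 1.81], [-1.15, 1.24], [-2.2, 2.28], [-1.44, 1.52], [-3.14, 3.14]. Speed limits (rad/s): [2.22, 2.22, 2.57, 3.14, 3.14, 3.14].

### API

Orientations are given as [roll, pitch, yaw] about the fixed x, y, z axes, in that order (R = Rz(yaw) Ry(pitch) Rx(roll)).
In Python, from plant import manip, get_image, camera_model gives the robot as it stands.
- The arm moves only by the shell command python3 -m inch 'ROWS' [FORCE]. ROWS is JSON, one flat list of numbers, 5 for each row, row after row: the finger opening in mm, from 0 to 85.4, then the shift along the tool's x, y, z in mm, then the turn about the tool's z in degrees. In form: [hand, tx, ty, tz, turn, hand, tx, ty, tz, turn, ...]. A call has 1 to 8 rows; each row is the pose to reach, as a shift and turn from the pose commanded when the call began, along the tool's axes at that moment; what a row does not reach only later rows make up. A row lasts 1/8 s, in which the tool goes at most 62.5 mm and 10.7 degrees, less where a joint would pass 70% of its speed; a pose out of reach is approached as far as the arm can. A call with a gripper value outside its range is refused whole. The fingers move at their own pace and stop on an object; FORCE is the grip in N (left out, the last holds). Time passes only in rows, so rows that repeat a pose let the fingers close. It gives the time, the measured TCP pose, the force and the opening at its end, in the units of the state.
- manip.read_state(): the state, without advancing time (a new reading comes with each control period).
- get_image(name): name is "side" or "top" or "wrist"; returns (picture, depth): 420x560x3 uint8, blue, green, red; 420x560 float32, m along the optical axis (not along the pixel's ray), 0 where there is no reading.
- camera_model(name): a dict with "mtx" (3x3 intrinsics, pixels), "origin" and "rotation" of the camera in the world. Camera axes: x right, y down, z forward; pixel columns grow to the right and rows downward; lengths in m; the calibration is good to about 2 mm. A picture is of the moment at which its call begins: read the wrist's pose just before it. camera_model takes no time and is no camera call; for the wrist camera it gives the pose at the moment of the call.
- manip.hand_in(): hands the job in, once; it reports no verdict.
The state is a dict: "time_s": time; "q": joint angles; "qd": joint speeds; "tau": joint torques, N m; "tcp_pos": TCP position; "tool_rot": TCP orientation; "wrist_force": force on the tool from outside, world axes, zero at the start; "ft_torque": the same for the moment, N m; "finger_gap": finger opening in m.
Only numpy, scipy, OpenCV 4.12 (cv2) and the standard library are available. Lean on these libraries where they do the work, as an engineer would, in place of code of your own. Each camera call takes 0.05 s, during which the arm holds its last target. There are 200 camera calls.

## Working session

There is one attempt and no reset: what is moved stays moved. The work goes in short steps, Python scripts to look and compute and a shell command to move; the robot and the scene stay as the last step left them, time stands still between calls to the robot, and variables do not carry over. Pictures are saved under pics/ and viewed, about 8 in all and at most 12, crops included, and the job is handed in when it is done.

```bash
ls; mkdir -p pics; cat > h.py <<'E'
import numpy as np, cv2
from plant import manip, get_image, camera_model
def snap(name, fn):
    m=camera_model(name); im,d=get_image(name)
    cv2.imwrite(f'pics/{fn}.png',im); np.savez(f'pics/{fn}.npz',im=im,d=d,K=m['mtx'],o=m['origin'],R=m['rotation'])
def px(fn,u,v,z=None):
    a=np.load(f'pics/{fn}.npz'); r=np.linalg.inv(a['K'])@[u,v,1.]; R=a['R']; o=a['o']
    if z is None:
        return o+R@(r*a['d'][int(round(v)),int(round(u))])
    w=R@r; return o+w*(z-o[2])/w[2]
E
python3 - <<'E'
from h import *
snap('top','top0'); snap('side','side0')
s=manip.read_state(); print({k:np.round(v,3) for k,v in s.items()}, manip.tip_reach)
for n in('top','wrist'): m=camera_model(n); print(n,m)
a=np.hstack([cv2.imread('pics/top0.png'),cv2.imread('pics/side0.png')]);
E
```

```text
pics
{'time_s': np.float64(0.1), 'q': array([ 1.274,  0.087,  0.175,  1.66 , -0.   ,  1.571]), 'qd': array([ 0.002, -0.001,  0.003, -0.001,  0.   ,  0.001]), 'tau': array([-0.0000e+00, -5.2156e+01,  4.6565e+01,  1.6000e-02,  0.0000e+00,
        0.0000e+00]), 'tcp_pos': array([0.161, 0.526, 0.303]), 'tool_rot': array([-3.14 ,  0.   ,  2.845]), 'wrist_force': array([ 0.127, -0.09 ,  0.576]), 'ft_torque': array([ 0.033, -0.009,  0.026]), 'finger_gap': np.float64(0.085)} 0.0726
top {'mtx': array([[415.62716253,   0.        , 282.00015691],
       [  0.        , 415.62716253, 203.84752692],
       [  0.        ,   0.        ,   1.        ]]), 'origin': array([ 0.38704299, -0.00276791,  1.69157885]), 'rotation': array([-3.04375558, -0.00817778, -1.5695814 ])}
wrist {'mtx': array([[290.76372707,   0.        , 277.97211894],
       [  0.        , 290.76372707, 208.3792545 ],
       [  0.        ,   0.        ,   1.        ]]), 'origin': array([0.0938121 , 0.54697618, 0.37354771]), 'rotation': array([2.86667850e+00, 6.67799241e-04, 1.27403522e+00])}
```

View pics/top0.png

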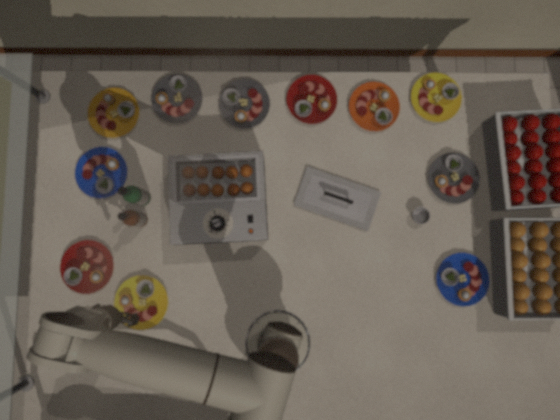

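The top view shows the warmer at about (168–267, 153–245), dial at (217, 223), lid handle at (338, 197), bottles at (130, 195) and (130, 217), and the ramekin at (420, 214). I'll enlarge it next.

```bash
sed -i "s/R=a\['R'\]/R=Rot.from_euler('xyz',a['R']).as_matrix()/; 1a from scipy.spatial.transform import Rotation as Rot" h.py
python3 - <<'E'
from h import *
im=cv2.imread('pics/top0.png')
c=cv2.resize(im[140:260,110:390][:, :],None,fx=2.85,fy=2.85,interpolation=cv2.INTER_CUBIC)
c=cv2.convertScaleAbs(c,alpha=1.6); cv2.imwrite('pics/c1.png',c); print(c.shape)
for n,u,v,z in [('dial',217,223,.15),('lidh',338,197,.043),('oil',130,195,.2),('vin',130,217,.2),('ram',420,214,.034)]: print(n,px('top0',u,v,z).round(3),px('top0',u,v).round(3))
E
```

```text
(342, 798, 3)
dial [0.467 0.226 0.15 ] [0.464 0.219 0.195]
lidh [ 0.577 -0.24   0.043] [ 0.575 -0.238  0.058]
oil [0.564 0.533 0.2  ] [0.567 0.542 0.176]
vin [0.485 0.53  0.2  ] [0.488 0.544 0.161]
ram [ 0.51  -0.569  0.034] [ 0.512 -0.58   0.003]
```

View pics/c1.png

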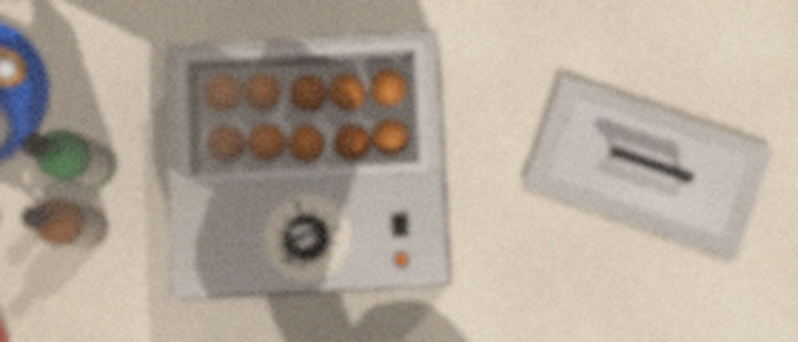

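Clear view: the crop puts the pan mouth corners at (188,63), (413,52), (418,160) and (192,172), and the lid's at (562,72), (768,143), (733,258) and (527,187). The handle runs from (612,152) to (692,178).

```bash
cat >> h.py <<'E'
def rows_to(p,yaw):
    "shift mm (tool axes) and turn deg from the present pose to TCP p, tool down at yaw"
    s=manip.read_state(); R=Rot.from_euler('xyz',s['tool_rot']).as_matrix()
    t=(np.degrees(s['tool_rot'][2]-yaw)+180)%360-180
    return (R.T@(np.array(p)-s['tcp_pos'])*1e3).round(1), round(t,2)
def rect(P):
    "centre and yaw (of x axis) from corners backleft, backright, frontright, frontleft"
    P=np.array(P)[:,:2]; c=P.mean(0); y=P[0]+P[3]-P[1]-P[2]
    return c.round(4), round(float(np.arctan2(-y[0],y[1])),4), np.linalg.norm(y)/2, np.linalg.norm(P[0]+P[1]-P[2]-P[3])/2
E
python3 - <<'E'
from h import *
f=lambda c,z:[px('top0',110+u/2.85,140+v/2.85,z) for u,v in c]
print('pan',rect(f([(188,63),(413,52),(418,160),(192,172)],.152)))
print('box',rect(f([(165,45),(435,35),(450,285),(172,298)],.15)))
L=rect(f([(562,72),(768,143),(733,258),(527,187)],.011)); print('lid',L)
h=f([(612,152),(692,178)],.049); print('h',h, (h[0]+h[1])/2, np.arctan2(*(h[1]-h[0])[:2]))
print(rows_to([L[0][0],L[0][1],.25],L[1]+np.pi/2))
E
```

```text
pan (array([0.6306, 0.2307]), 0.0541, np.float64(0.29564877297486575), np.float64(0.14408786865866152))
box (array([0.5609, 0.2262]), 0.0443, np.float64(0.35797782244225484), np.float64(0.3315209538398391))
lid (array([ 0.5774, -0.2409]), -0.3328, np.float64(0.3105986287971674), np.float64(0.17348144577959032))
h [array([ 0.59072235, -0.18624063,  0.049     ]), array([ 0.55441433, -0.29768024,  0.049     ])] [ 0.57256834 -0.24196044  0.049     ] -2.826629296999164
(array([-622.6, -611.3,   54. ]), np.float64(92.06))
```

```bash
python3 -m inch '[85,-350,-345,30,92, 85,-350,-345,30,92, 85,-350,-345,30,92, 85,-350,-345,30,92, 85,-350,-345,30,92, 85,-350,-345,30,92, 85,-350,-345,30,92, 85,-350,-345,30,92]'
python3 -c "
from h import *
print(rows_to([.574,-.241,.25],-.325+np.pi/2))"
```

```text
time_s: 1.1
tcp_pos: [0.3951, 0.0915, 0.2737]
tool_rot: [3.141, -0.0, 1.338]
wrist_force: [1.2, 0.3, 1.5]
finger_gap: 0.0852
(array([-282.3,  250.7,   23.7]), np.float64(5.28))
```

```bash
python3 -m inch '[85,-282,250,24,5.3, 85,-282,250,24,5.3, 85,-282,250,24,5.3, 85,-282,250,24,5.3, 85,-282,250,24,5.3, 85,-282,250,24,5.3, 85,-282,250,24,5.3, 85,-282,250,24,5.3]'
python3 -c "
from h import *
snap('wrist','w1')"
```

```text
time_s: 2.1
tcp_pos: [0.5749, -0.2372, 0.2491]
tool_rot: [-3.14, -0.0, 1.252]
wrist_force: [-0.4, 0.7, -0.1]
finger_gap: 0.085
```

View pics/w1.png

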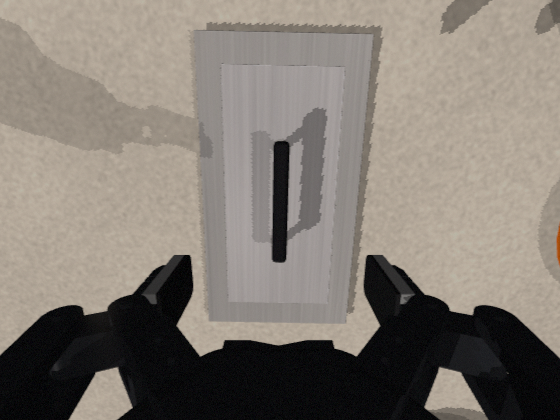

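The wrist view shows the lid's handle from (282,141) to (279,262), and the sheet corners at (193,31), (374,34), (346,322) and (209,321).

```bash
python3 -c "
from h import *
h=[px('w1',281.5,141.5,.049),px('w1',279.3,262,.049)]
d=h[0]-h[1];c=(h[0]+h[1])/2;yaw=np.arctan2(-d[0],d[1]);print(c,np.linalg.norm(d),yaw)
P=[px('w1',u,v,.011) for u,v in [(193,31),(374,34),(346,322),(209,321)]];print(P)
print(np.mean(P,0), [np.linalg.norm(P[i]-P[i-1]) for i in range(4)]);d=P[0]+P[1]-P[2]-P[3];print(np.arctan2(-d[0],d[1]))
print(px('w1',281,200))
print(rows_to([c[0],c[1],.097],yaw+np.pi/2))"
```

```text
[ 0.57417605 -0.24084334  0.049     ] 0.11985167490233266 -0.3345533131229819
[array([ 0.54606148, -0.0635565 ,  0.011     ]), array([ 0.70706896, -0.11950725,  0.011     ]), array([ 0.60171499, -0.41834403,  0.011     ]), array([ 0.44106588, -0.36403496,  0.011     ])]
[ 0.57397783 -0.24136069  0.011     ] [np.float64(0.3182944841392195), np.float64(0.1704520351105782), np.float64(0.31686413858231827), np.float64(0.16958068738330737)]
-0.33755043863029427
[ 0.57637853 -0.23617875  0.04864806]
(array([ -4.3,   0.8, 152.9]), np.float64(0.94))
```

```bash
python3 -m inch '[85,-4.3,0.8,60,0.9, 85,-4.3,0.8,110,0.9, 85,-4.3,0.8,140,0.9, 85,-4.3,0.8,153,0.9, 85,-4.3,0.8,153,0.9, 0,-4.3,0.8,153,0.9, 0,-4.3,0.8,153,0.9, 0,-4.3,0.8,153,0.9]' 80
python3 -m inch '[0,0,0,0,0, 0,0,0,0,0, 0,0,0,0,0, 0,0,0,0,0]'
```

```text
time_s: 3.15
tcp_pos: [0.5748, -0.2417, 0.0977]
tool_rot: [3.14, 0.0, 1.237]
wrist_force: [0.6, 0.1, -0.0]
finger_gap: 0.0321
time_s: 3.65
tcp_pos: [0.5748, -0.2417, 0.0974]
tool_rot: [3.141, 0.0, 1.236]
wrist_force: [-0.1, 0.8, 5.8]
finger_gap: 0.0135
```

```bash
python3 -m inch '[0,0,0,-5,0, 0,0,0,-15,0, 0,0,0,-35,0, 0,0,0,-75,0, 0,0,0,-125,0, 0,0,0,-175,0, 0,0,0,-205,0, 0,0,0,-213,0]'
python3 -c "
from h import *
snap('wrist','w2')
print(manip.read_state()['ft_torque'],rows_to([.59,-.02,.31],.05+np.pi/2))"
```

```text
time_s: 4.65
tcp_pos: [0.5748, -0.2416, 0.3132]
tool_rot: [3.137, 0.0, 1.237]
wrist_force: [-0.2, -0.2, -5.8]
finger_gap: 0.0134
[0.0431986  0.12679901 0.03254554] (array([214.4, -58.3,   2.1]), np.float64(-22.01))
```

View pics/w2.png

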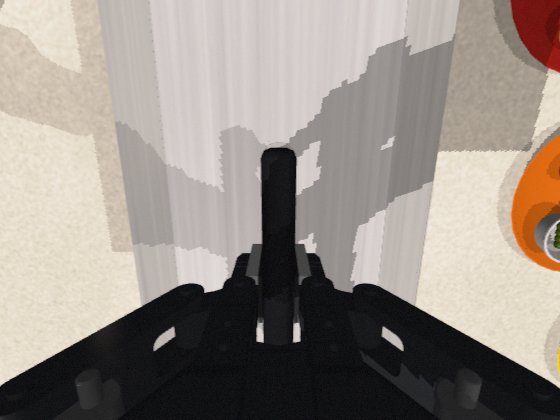

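The lid hangs securely in the jaws: handle end at (279,150), 5.8 N. Now I'll check its tilt in the hand and look at the warmer from the side.

```bash
python3 - <<'E'
from h import *
snap('side','side1'); snap('top','top1')
m=camera_model('side'); print(m)
a=np.load('pics/w2.npz'); s=manip.read_state()
T=Rot.from_euler('xyz',s['tool_rot']).as_matrix()
def fit(us,vs):
    P=[]
    for u in us:
        for v in vs:
            if a['d'][v,u]>0: P.append(T.T@(px('w2',u,v)-s['tcp_pos']))
    P=np.array(P); A=np.c_[P[:,:2],np.ones(len(P))]; c,*_=np.linalg.lstsq(A,P[:,2],rcond=None); return c, np.std(A@c-P[:,2]),len(P)
print('sheet z = ax+by+c (tool):',fit(list(range(180,230,4))+list(range(335,395,4)),range(20,210,6)))
print('handle end',T.T@(px('w2',279,149,s['tcp_pos'][2]-.048)-s['tcp_pos']), T.T@(px('w2',279,200)-s['tcp_pos']))
for (u1,v1,u2,v2) in [(101,20,137,260),(457,20,421,260)]:
    p,q=[T.T@(px('w2',*x,s['tcp_pos'][2]-.086)-s['tcp_pos']) for x in((u1,v1),(u2,v2))]; print(p,q)
c=cv2.resize(cv2.imread('pics/side1.png'),None,fx=1.42,fy=1.42,interpolation=cv2.INTER_CUBIC); cv2.imwrite('pics/c2.png',c)
E
```

```text
{'mtx': array([[532.59993472,   0.        , 269.69121029],
       [  0.        , 532.59993472, 205.24371411],
       [  0.        ,   0.        ,   1.        ]]), 'origin': array([-0.84374929,  0.32780102,  1.13005054]), 'rotation': array([-2.16936391, -0.01608367, -1.80359925])}
sheet z = ax+by+c (tool): (array([-0.0003292 , -0.00292267,  0.08133609]), np.float64(0.0006445885703695405), 893)
handle end [ 0.06037882 -0.00036736  0.04800234] [ 0.03981854 -0.0003846   0.04334643]
[ 0.11886017 -0.08617267  0.08607599] [-0.00806622 -0.08549134  0.08607117]
[0.11906586 0.08628565 0.08593193] [-0.00837774  0.08584919  0.08592804]
```

View pics/c2.png

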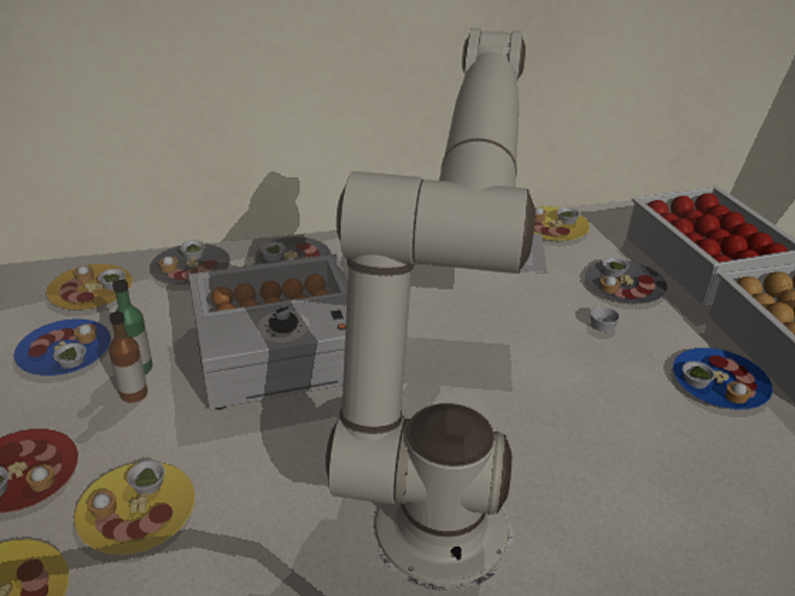

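The side view is too distant to help. The lid is flat and centred in the hand. I'll hover higher in front of the pan, where the strip to the right of the lid in the wrist view shows the pan's rear mouth edge.

```bash
python3 -m inch '[0,110,-10,-20,-11, 0,214,-18,-40,-22, 0,214,-18,-60,-22, 0,214,-18,-67,-22, 0,214,-18,-67,-22]'
python3 -c "
from h import *
print(rows_to([.43,.225,.38],.05+np.pi/2))"
```

```text
time_s: 5.42
tcp_pos: [0.6283, -0.0309, 0.3764]
tool_rot: [-3.141, -0.0, 1.624]
wrist_force: [0.2, 0.1, -5.2]
finger_gap: 0.0133
(array([ 266.1, -184.4,   -3.4]), np.float64(0.19))
```

```bash
python3 -m inch '[0,266,-184,-4,0, 0,266,-184,-4,0, 0,266,-184,-4,0, 0,266,-184,-4,0, 0,266,-184,-4,0, 0,266,-184,-4,0, 0,266,-184,-4,0, 0,266,-184,-4,0]'
python3 -c "
from h import *
snap('wrist','w3'); snap('top','top2'); print(manip.read_state()['tcp_pos'])"
```

```text
time_s: 6.42
tcp_pos: [0.4314, 0.222, 0.3801]
tool_rot: [-3.141, 0.001, 1.619]
wrist_force: [0.2, -0.3, -5.4]
finger_gap: 0.0135
[0.43151857 0.22201116 0.38037336]
```

View pics/w3.png

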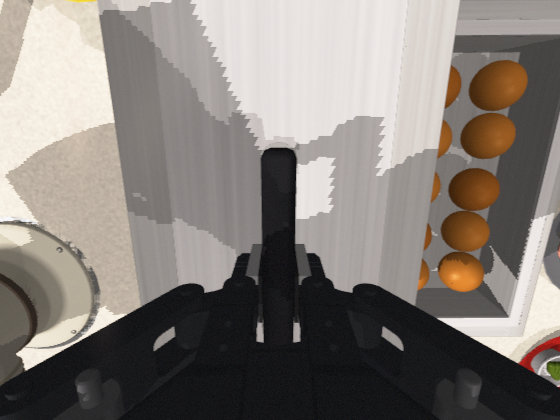

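The strip at right shows the pan's mouth: left end edge near row 35, right end near row 318, back edge from (560,70) to (512,318). I'll enlarge it.

```bash
python3 -c "
import cv2,numpy as np
im=cv2.imread('pics/w3.png')
a=cv2.resize(im[0:140,420:560],None,fx=4,fy=4,interpolation=cv2.INTER_CUBIC);b=cv2.resize(im[240:340,500:556],None,fx=4,fy=4,interpolation=cv2.INTER_CUBIC)
c=np.zeros((560,795,3),np.uint8);c[:,:560]=a;c[:400,565:789]=b
cv2.imwrite('pics/c3.png',c)"
```

```text
(no output)
```

View pics/c3.png

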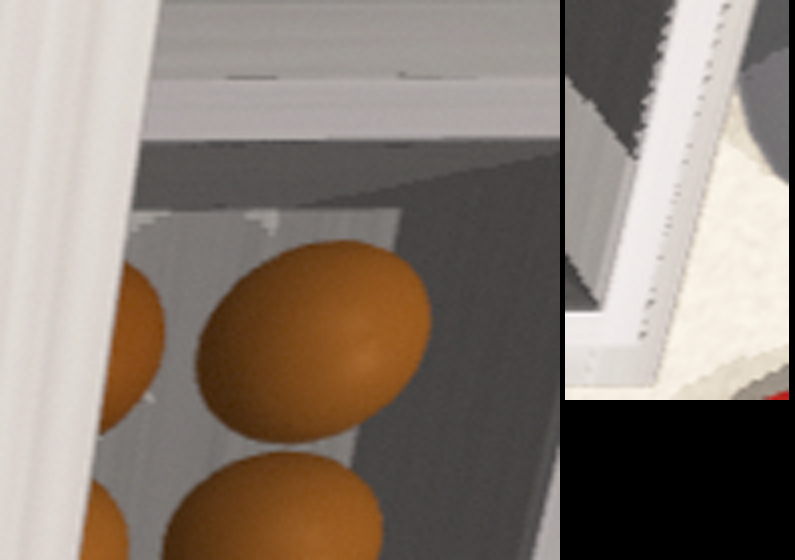

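```bash
python3 - <<'E'
from h import *
q=lambda u,v:px('w3',u-.4,v-.4,.152)[:2]
L=[q(456.2,35.5),q(560,34.)]; R_=[q(492,317.5),q(508.8,317.5)]; B=[q(553,140),q(526.2,240),q(508.8,317.5)]
print(L,R_,B)
d=B[0]-B[2]; yaw=np.arctan2(-d[0],d[1]); d2=L[1]-L[0]; print('yaw',yaw,np.arctan2(d2[1],d2[0]))
yaw=(yaw*2+np.arctan2(d2[1],d2[0]))/3
ex=np.array([np.cos(yaw),np.sin(yaw)]); ey=np.array([-ex[1],ex[0]])
yl=np.mean([p@ey for p in L]); yr=np.mean([p@ey for p in R_]); xb=np.mean([p@ex for p in B])
print('len',yl-yr); c=ex*(xb-.075)+ey*(yl+yr)/2; print('yaw',yaw,'seat',c,'dial',c-.165*ex)
print(rows_to([*c,.33],yaw+np.pi/2))
E
```

```text
[array([0.58480753, 0.37943181]), array([0.67887357, 0.38516573])] [array([0.69143427, 0.08548537]), array([0.71139916, 0.0864682 ])] [array([0.70116305, 0.29213857]), array([0.70440078, 0.18517523]), array([0.71139916, 0.0864682 ])]
yaw 0.04972850113991045 0.060880970107022994
len 0.29961566049504773
yaw 0.05344599079561463 seat [0.62818499 0.23208116] dial [0.46342059 0.22326677]
(array([  0.7, 197. ,  50.3]), np.float64(-0.33))
```

```bash
python3 -m inch '[0,1,50,5,-0.3, 0,1,100,20,-0.3, 0,1,150,40,-0.3, 0,1,185,50,-0.3, 0,1,197,50,-0.3, 0,1,197,50,-0.3, 0,1,197,50,-0.3]'
python3 -c "
from h import *
print(rows_to([.6285,.2325,.262],.0535+np.pi/2))"
```

```text
time_s: 7.4
tcp_pos: [0.6273, 0.2333, 0.331]
tool_rot: [-3.141, -0.0, 1.625]
wrist_force: [0.0, 0.2, -5.2]
finger_gap: 0.0134
(array([-0.8,  1.2, 69. ]), np.float64(0.04))
```

```bash
python3 -m inch '[0,-0.5,1,25,0, 0,-0.5,1,50,0, 0,-0.5,1,65,0, 0,-0.5,1,69,0, 0,-0.5,1,69,0]'
python3 -c "
from h import *
snap('wrist','w4'); print(rows_to([.6285,.2325,.2415],.0535+np.pi/2))"
```

```text
time_s: 8.02
tcp_pos: [0.6281, 0.2334, 0.2628]
tool_rot: [3.141, -0.0, 1.626]
wrist_force: [-0.8, 0.7, -4.6]
finger_gap: 0.0136
(array([-1. ,  0.1, 21.6]), np.float64(0.1))
```

View pics/w4.png

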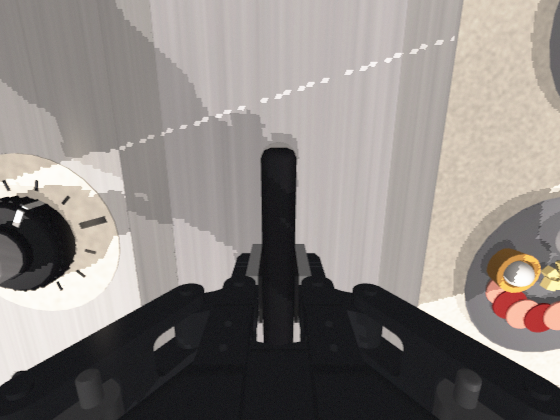

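The lid hovers over the pan. The dial is at left, with its long stroke near (92,222). Lowering gently.

```bash
python3 -m inch '[0,-0.5,0,5,0, 0,-0.5,0,9,0, 0,-0.5,0,12,0, 0,-0.5,0,14,0, 0,-0.5,0,15,0, 0,-0.5,0,15,0]'; python3 -m inch '[0,0,0,2,0, 0,0,0,4,0, 0,0,0,5,0, 0,0,0,5,0]'
```

```text
time_s: 8.82
tcp_pos: [0.6285, 0.2329, 0.2468]
tool_rot: [-3.142, -0.0, 1.626]
wrist_force: [-0.2, 0.5, -4.6]
finger_gap: 0.0137
time_s: 9.32
tcp_pos: [0.6284, 0.2329, 0.2417]
tool_rot: [-3.141, 0.0, 1.626]
wrist_force: [-0.7, 0.0, -5.8]
finger_gap: 0.0137
```

```bash
python3 -m inch '[0,0,0,1,0, 0,0,0,1,0, 0,0,0,1,0]';  python3 -m inch '[0,0,0,1,0, 0,0,0,1,0, 0,0,0,1,0]'
```

```text
time_s: 9.7
tcp_pos: [0.6285, 0.2329, 0.2415]
tool_rot: [3.141, -0.0, 1.626]
wrist_force: [-2.2, -0.8, 1.6]
finger_gap: 0.0136
time_s: 10.07
tcp_pos: [0.6284, 0.2329, 0.2415]
tool_rot: [3.14, -0.001, 1.626]
wrist_force: [-4.1, -1.5, 7.3]
finger_gap: 0.0133
```

Contact came at the home height. Releasing and lifting.

```bash
python3 -m inch '[30,0,0,0,0, 50,0,0,0,0, 85,0,0,0,0, 85,0,0,0,0, 85,0,0,0,0, 85,0,0,-30,0, 85,0,0,-60,0, 85,0,0,-90,0]'
python3 -c "
from h import *
print(manip.tip_reach, rows_to([.465,.17,.33],.0535+np.pi/2))"
```

```text
time_s: 11.08
tcp_pos: [0.6284, 0.2329, 0.3309]
tool_rot: [3.141, -0.0, 1.626]
wrist_force: [0.7, 0.3, 1.1]
finger_gap: 0.0848
0.0726 (array([ -53.8, -166.6,    0.9]), np.float64(0.09))
```

```bash
python3 -m inch '[85,-20,-60,0,0, 85,-40,-120,0,0, 85,-54,-160,0,0, 85,-54,-166,0,0, 85,-54,-166,0,0]'
python3 -c "
from h import *
snap('wrist','w5')"
```

```text
time_s: 11.7
tcp_pos: [0.4658, 0.17, 0.3304]
tool_rot: [3.14, -0.0, 1.626]
wrist_force: [-0.1, -0.6, 1.4]
finger_gap: 0.085
```

View pics/w5.png

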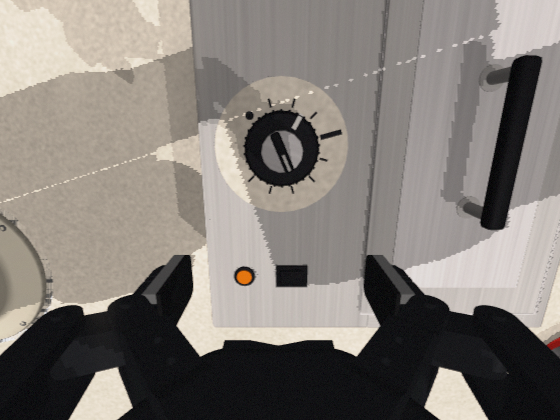

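The wrist view shows the lid lying in the pan with its handle from (527,57) to (493,228). The dial disc is centred near (281,144). The ring pointer is at (297,124), the long stroke at (331,134), and the off dot at (250,115). An enlarged crop of the dial will give exact pixels.

```bash
python3 -c "
import cv2
im=cv2.imread('pics/w5.png');c=cv2.resize(im[70:218,208:356],None,fx=4,fy=4,interpolation=cv2.INTER_CUBIC);cv2.imwrite('pics/c4.png',c)"
```

```text
(no output)
```

View pics/c4.png

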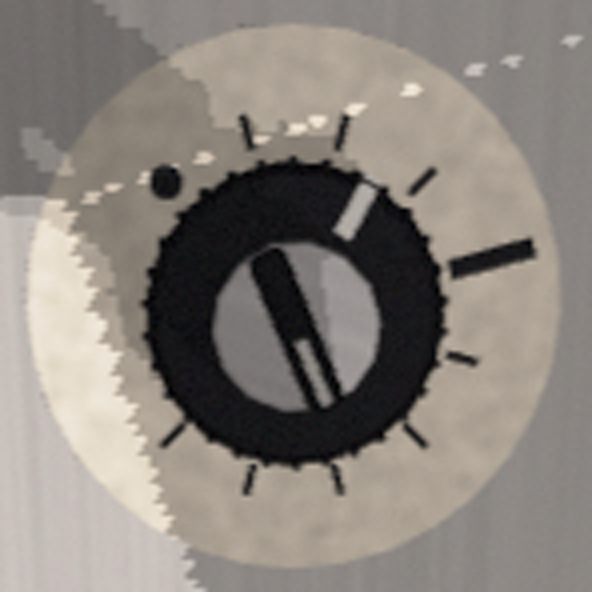

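```bash
cat > dial.py <<'E'
from h import *
q=lambda u,v,z:px('w5',208+(u+.5)/4-.5,70+(v+.5)/4-.5,z)[:2]
D=np.mean([q(29,295,.15),q(560,295,.15),q(294,24,.15),q(294,567,.15)],0)
Rg=np.mean([q(145,311,.17),q(446,311,.17),q(295,158,.17),q(295,465,.17)],0)
a=lambda p,c:np.degrees(np.arctan2(*(p-c)[::-1]))
print('D',D,'ring',Rg,'disc d',np.linalg.norm(q(29,295,.15)-q(560,295,.15)),np.linalg.norm(q(145,311,.17)-q(446,311,.17)))
c=(D+Rg)/2; p=q(370,186,.17);p2=q(343,235,.17); h=q(493,258,.15)
print('r',np.linalg.norm(p-c),np.linalg.norm(h-c),'ang ptr',a(p,c),a(p,p2),'hold',a(h,c),a(q(534,247,.15),q(452,270,.15)),'dot',a(q(166,182,.15),c))
t=q(327,403,.198); t2=q(268,258,.198); print('timer',a(t,t2),np.linalg.norm(t-t2),(t+t2)/2)
w=lambda u,v,z:px('w5',u,v,z)[:2]
h1,h2=w(527,57,.193),w(493,228,.193); print('handle',(h1+h2)/2,np.linalg.norm(h1-h2),np.arctan2(-(h1-h2)[0],(h1-h2)[1]))
d=c
ths=np.radians(a(p,c)-a(h,c))
print('turn deg',np.degrees(ths), 'c',c)
for yaw in (np.pi/2+.0535,2.2,2.0): print(yaw,rows_to([*c,.30],yaw))
E
python3 dial.py
```

```text
D [0.46460565 0.22444922] ring [0.46460516 0.22371845] disc d 0.11186757872396366 0.058567201824252776
r 0.027284357562707473 0.042633957460927865 ang ptr 62.18332957316339 64.03384277975348 hold 16.316652672152426 18.561630847157783 dot 139.90781624000473
timer -64.21930957429684 0.026587408115496806 [0.46478458 0.22269374]
handle [0.62363455 0.23337951] 0.11730408330102231 0.06773334880914171
turn deg 45.86667690101096 c [0.46460541 0.22408384]
1.6242963267948967 (array([53.9,  1.3, 30. ]), np.float64(0.09))
2.2 (array([53.9,  1.3, 30. ]), np.float64(-32.89))
2.0 (array([53.9,  1.3, 30. ]), np.float64(-21.43))
```

```bash
python3 -m inch '[85,30,0.7,10,0, 85,54,1.3,30,0, 85,54,1.3,30,0, 85,54,1.3,30,0]' 30
python3 -c "
from h import *
print(rows_to([.4646,.2240,.2258],1.626))"
```

```text
time_s: 12.25
tcp_pos: [0.4646, 0.2238, 0.2999]
tool_rot: [-3.141, 0.0, 1.626]
wrist_force: [0.1, -1.0, -1.1]
finger_gap: 0.0848
(array([ 0.2,  0.1, 74.1]), np.float64(0.0))
```

```bash
python3 -m inch '[85,0,0,30,0, 85,0,0,55,0, 85,0,0,68,0, 85,0,0,74,0, 85,0,0,74,0]'; python3 -m inch '[64,0,0,0,0, 64,0,0,0,0, 64,0,0,0,0, 50,0,0,0,0, 50,0,0,0,0, 50,0,0,0,0]'
```

```text
time_s: 12.88
tcp_pos: [0.4642, 0.2238, 0.2264]
tool_rot: [3.141, -0.0, 1.626]
wrist_force: [-0.5, 0.9, -0.2]
finger_gap: 0.0855
time_s: 13.62
tcp_pos: [0.4653, 0.224, 0.227]
tool_rot: [3.137, -0.0, 1.625]
wrist_force: [5.6, -1.8, 3.2]
finger_gap: 0.0575
```

```bash
python3 -m inch '[50,0,0,0,8, 50,0,0,0,16, 50,0,0,0,24, 50,0,0,0,32, 50,0,0,0,40, 50,0,0,0,45, 50,0,0,0,45, 50,0,0,0,45]'; python3 -m inch '[85,0,0,0,0, 85,0,0,0,0, 85,0,0,0,0, 85,0,0,-35,0, 85,0,0,-75,0, 85,0,0,-103,0, 85,0,0,-103,0]'
python3 -c "
from h import *
print(rows_to([.465,.17,.33],1.626))"
```

```text
time_s: 14.62
tcp_pos: [0.4666, 0.2235, 0.2271]
tool_rot: [3.136, -0.004, 0.839]
wrist_force: [15.9, -4.3, 0.9]
finger_gap: 0.0574
time_s: 15.5
tcp_pos: [0.4643, 0.2242, 0.3309]
tool_rot: [3.14, -0.003, 0.841]
wrist_force: [-0.0, 0.7, 0.4]
finger_gap: 0.0848
(array([-39.9,  36.6,   0.8]), np.float64(-45.0))
```

```bash
python3 -m inch '[85,-40,37,0,-45, 85,-40,37,0,-45, 85,-40,37,0,-45, 85,-40,37,0,-45, 85,-40,37,0,-45, 85,-40,37,0,-45, 85,-40,37,0,-45]'
python3 -c "
from h import *
snap('wrist','w6'); im=cv2.imread('pics/w6.png');c=cv2.resize(im[70:218,208:356],None,fx=4,fy=4,interpolation=cv2.INTER_CUBIC);cv2.imwrite('pics/c5.png',c)"
```

```text
time_s: 16.38
tcp_pos: [0.4647, 0.1694, 0.3283]
tool_rot: [-3.141, 0.0, 1.625]
wrist_force: [0.5, 0.3, 0.1]
finger_gap: 0.0848
```

View pics/c5.png

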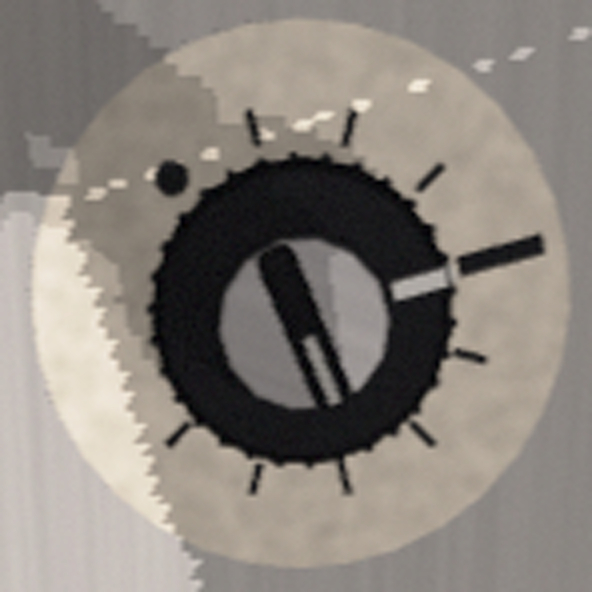

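The pointer, (393,293)–(449,273) in the crop, lies nearly on the long stroke, (461,268)–(543,243), and the timer bar is unchanged. Next I'll quantify the pointer with sub-pixel centroids.

```bash
cat > meas.py <<'E'
from h import *
import sys
f=sys.argv[1]; boxes=eval(sys.argv[2])
im=np.load(f'pics/{f}.npz')['im']
g=cv2.resize(cv2.cvtColor(im[70:218,208:356],cv2.COLOR_BGR2GRAY),None,fx=4,fy=4,interpolation=cv2.INTER_CUBIC)
def axis(box,z,bright):
    x0,y0,x1,y1=box; s=g[y0:y1,x0:x1]; m=(s>95) if bright else (s<75)
    n,l,st,_=cv2.connectedComponentsWithStats(m.astype(np.uint8)); k=1+np.argmax(st[1:,4]); v,u=np.nonzero(l==k)
    P=np.array([px(f,208+(a+x0+.5)/4-.5,70+(b+y0+.5)/4-.5,z)[:2] for a,b in zip(u,v)])
    c=P.mean(0); w,V=np.linalg.eigh(np.cov((P-c).T)); d=V[:,1]; d=d*np.sign(d[0])
    pr=(P-c)@d
    print(box,'px',len(u),'c',c.round(4),'dir',np.degrees(np.arctan2(d[1],d[0])).round(2),'len',np.ptp(pr).round(4)); return c,d
c=np.array(eval(sys.argv[3]))
p,dp=axis(boxes[0],.17,True); h,dh=axis(boxes[1],.15,False)
A=lambda p:np.degrees(np.arctan2(*(p-c)[::-1])); print('ptr',A(p),np.linalg.norm(p-c),'hold',A(h),np.linalg.norm(h-c))
E
cat > c6.py <<'E'
from h import *
q=lambda u,v,z:px('w6',208+(u+.5)/4-.5,70+(v+.5)/4-.5,z)[:2]
print('disc',np.mean([q(34,293,.15),q(569,293,.15),q(303,19,.15),q(303,567,.15)],0),'ring',np.mean([q(152,309,.17),q(453,309,.17),q(302,155,.17),q(302,463,.17)],0))
t=q(332,402,.198)-q(274,257,.198); print('timer',np.degrees(np.arctan2(t[1],t[0])))
E
python3 c6.py
for c in '[.4646,.2240]' '[.4656,.2232]'; do python3 meas.py w6 '[(385,255,458,308),(457,225,560,285)]' $c; done; python3 meas.py w5 '[(325,170,388,245),(447,225,550,285)]' '[.4646,.2240]'
```

```text
disc [0.46485625 0.22434767] ring [0.46458138 0.22362915]
timer -64.55949112603557
(385, 255, 458, 308) px 1470 c [0.4884 0.2305] dir 18.05 len 0.0135
(457, 225, 560, 285) px 1584 c [0.5052 0.2361] dir 18.26 len 0.0175
ptr 15.304034309987786 0.02469169261697664 hold 16.52257583030265 0.04238279403582553
(385, 255, 458, 308) px 1470 c [0.4884 0.2305] dir 18.05 len 0.0135
(457, 225, 560, 285) px 1584 c [0.5052 0.2361] dir 18.26 len 0.0175
ptr 17.781107416343243 0.023960695525787605 hold 17.96851457061419 0.0416648677412477
(325, 170, 388, 245) px 1145 c [0.4749 0.2436] dir 63.71 len 0.0108
(447, 225, 550, 285) px 1570 c [0.5052 0.236 ] dir 18.21 len 0.0177
ptr 62.25293539186894 0.022103563414772487 hold 16.50768674042631 0.042359523887322705
```

Pointer and stroke directions agree to 0.2°, and the line joining them agrees too. Last, a check of the lid from above while retreating.

```bash
python3 -m inch '[85,0,20,-40,0, 85,0,70,-80,0, 85,0,120,-90,0, 85,0,150,-90,0, 85,0,150,-90,0, 85,0,150,-90,0]'
python3 - <<'E'
from h import *
snap('wrist','w7'); snap('top','top7')
a=np.load('pics/w7.npz'); 
P=np.array([[*px('w7',u,v)] for u in range(100,470,3) for v in range(10,330,3) if a['d'][v,u]>0])
Q=P[(abs(P[:,2]-.155)<.012)]
from math import cos,sin
c=np.array([.6283,.2322]); y=.0535; X=(Q[:,:2]-c)@np.array([[cos(y),-sin(y)],[sin(y),cos(y)]])
m=(abs(X[:,0])<.08)&(abs(X[:,1])<.15)
A=np.c_[X[m],np.ones(m.sum())]; s=np.linalg.lstsq(A,Q[m,2],rcond=None)[0]; print('sheet plane tilt x,y, z',s,m.sum())
E
```

```text
time_s: 17.18
tcp_pos: [0.6144, 0.1777, 0.4186]
tool_rot: [-3.141, 0.0, 1.625]
wrist_force: [0.4, 0.4, 0.0]
finger_gap: 0.0851
sheet plane tilt x,y, z [-0.00099225  0.00165186  0.15586917] 3856
```

View pics/w7.png

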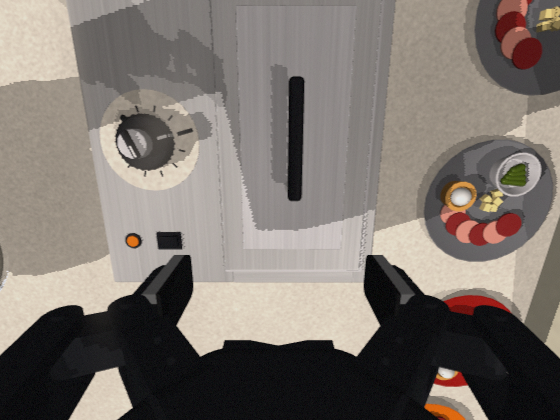

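The lid is flat in the pan (handle (297,77)–(295,201)) and the pointer is on the long stroke. I'll do a final numeric check, then hand in.

```bash
python3 - <<'E'
from h import *
p,q=px('w7',297,77.5,.193),px('w7',295,201,.193); d=p-q; print('handle',(p+q)/2,np.linalg.norm(d),np.arctan2(-d[0],d[1]))
a=cv2.imread('pics/top0.png',0);b=cv2.imread('pics/top7.png',0)
for n,(x,y) in dict(bottles=(130,206),ram=(420,214)).items():
    t=a[y-25:y+25,x-18:x+18]; r=cv2.matchTemplate(b[y-31:y+31,x-24:x+24],t,cv2.TM_CCOEFF_NORMED); print(n,cv2.minMaxLoc(r)[1:4:2],'expect (6,6)')
print(manip.hand_in())
E
```

```text
handle [0.62797578 0.2327511  0.193     ] 0.11953664627850927 0.054877918389294345
bottles (0.9321699142456055, (6, 6)) expect (6,6)
ram (0.9919974207878113, (6, 6)) expect (6,6)
the job is handed in; nothing more can be done
None
```

I seated the lid in the pan, then turned the temperature ring about 45° clockwise onto the long, broad stroke. I handed the job in at about 17 s, with the gripper open and clear of everything.

- **Lid:** It went in with no measurable side contact and touched down at the home height. Depth puts the sheet at 156 mm against 155 mm expected, tilted about 1–2 mrad. The handle is within about 1 mm of the measured pan centre and about 0.001 rad off in yaw. A rough earlier reading, taken at the picture's edge, put the handle about 4.5 mm off; the later, better-placed view did not confirm that.
- **Temperature ring:** The pointer and stroke directions are 18.05° and 18.26°. Bearings from the estimated dial centre differ by up to 1.2°, but they shift with where that centre is taken.
- **Timer:** It read −64.2° before and −64.6° after, a difference no larger than the reading error.
- **Bystanders:** The bottles and the ramekin show no shift in the top camera.

The highest wrist force I saw was about 16 N, sideways, while turning the ring.

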